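# Hold back the idler arm of an edge sander for a belt change

### The arm

A 6-joint arm with a two-finger parallel gripper is mounted at the origin on the work surface. World frame = base frame: x ahead of the robot, y to its left, z up, the work surface at z = 0. Lengths are in m, angles in rad, forces in N, time in s.
With the tool pointing down it reaches from about 0.375 to 0.925 m from the base axis. Payload 5.7 kg.
Tool frame: the origin (TCP) lies between the finger pads; the fingertips stand arm.tcp_to_tips ahead of it and the grasp point (between the pads) lies 11 mm behind it (arm.tcp_to_tips is the distance from the TCP to the fingertips, in m); y points along the fingers, z is the direction in which the jaws open and shut, and the axes are right-handed (so a half turn about y gives the same grasp; the last joint's range is limited). The gripper opens to 85 mm and grips with 20 to 120 N. Pads are 22 mm wide; open, the fingers measure 114 mm over their backs; the gripper's body (76 mm by 85 mm) begins 54 mm behind the grasp point. The pads swing forward as they close: fully open they stand 13 mm farther back than shut.
Start: joints at [-1.29, 0.359, 1.51, -0, 1.272, -0.115], TCP at [0.231, -0.554, 0.239] pointing down, gripper open.
Joint ranges: [-2.97, 2.97], [-1.01, 2.36], [0.21, 2.38], [-0.96, 4.11], [0.2, 2.71], [-2.98, 2.98]. Speed limits (rad/s): [2.39, 2.39, 3.14, 3.14, 3.14, 3.14].

### API

Orientations are given as a rotation vector (axis times angle).
In Python, from cell import arm gives the robot as it stands. The module is installed in compiled form; this text tells all that it offers.
- The arm moves only by the shell command python3 -m inch 'ROWS' [FORCE]. ROWS is JSON, one flat list of numbers, 7 for each row, row after row: the finger opening in mm, from 0 to 85.4, then the shift along the tool's x, y, z in units of 40 mm (1.0 is 40 mm), then the turn, a rotation vector about the tool's x, y, z in units of 6 degrees (1.0 is 6 degrees). A call has 1 to 10 rows; each row shifts and turns the commanded pose from where the row before left it, along the tool's axes as they then stand; what a row does not reach is not made up. A row lasts 1/12 s, in which the tool goes at most 41.7 mm and 7.16 degrees, less where a joint would pass 70% of its speed; a pose out of reach is approached as far as the arm can. A call is refused whole if a number of a shift passes 1 or a number of a turn 1, either way. A call with a gripper value outside its range is refused whole. The fingers move at their own pace and stop on an object; FORCE is the grip in N (left out, the last holds). Time passes only in rows, so rows that do not move let the fingers close. It gives the time, the measured TCP pose, the force and the opening at its end, in the units of the state.
- arm.get_state(): the state, without advancing time (a new reading comes with each control period).
- arm.grab_frame(name): name is "side" or "top" or "wrist"; returns (picture, depth): 400x640x3 uint8, red, green, blue; 400x640 float32, m along the optical axis (not along the pixel's ray), 0 where there is no reading.
- arm.camera_params(name): a dict with "fx", "fy", "cx", "cy" (pixels), "rvec" (rotation vector, rad) and "tvec" (3), from world to camera coordinates, as OpenCV has them. Camera axes: x right, y down, z forward; pixel columns grow to the right and rows downward; lengths in m; the calibration is good to about 2 mm. A picture is of the moment at which its call begins: read the wrist's pose just before it. camera_params takes no time and is no camera call; for the wrist camera it gives the pose at the moment of the call.
- arm.sign_off(): hands the job in, once; it reports no verdict.
Trained networks look in the newest picture that a camera, given by its name, has taken for a name from the list of things; names that differ only in an ending like _2 or _b are one class to them, and where a whole thing is asked for, a point or a joint stands for the part that bears it (a point fixed in the world has none). Each returns a list of dicts, best first, with "p" (0 to 1); they miss things now and then, are a little off and sometimes report something else, mostly with a low value. They report only what shows in the picture. A call takes as long as a camera call. They do not tell look-alikes from the thing itself.
- arm.recognise(thing, camera): "extent" ([centre column, centre row, width, height] in pixels, round what is visible of it).
The state is a dict: "clock": time; "qpos": joint angles; "qd": joint speeds; "tau": joint torques, N m; "tcp_pos": TCP position; "ee_rot": TCP orientation; "wrist_force": force on the tool from outside, world axes, zero at the start; "moment": the same for the moment, N m; "finger_gap": opening from 0.0 (shut) to 1.0 (fully open).
Only numpy, scipy, OpenCV 4.12 (cv2) and the standard library are available. Lean on these libraries where they do the work, as an engineer would, in place of code of your own. Each camera call takes 0.05 s, during which the arm holds its last target. There are 200 camera calls.

### The job

The bench edge sander's belt is off and its sprung idler arm has swung out to its rest. Take the collared steel lever bar out of the tool block, put its tapered end down through the eye at the front end of the arm as far as the collar, then with the bar swing the arm back past the click of its catch and finish still gripping the bar and holding the arm there, clear of the catch, so that a new belt can be slipped on. Leave the other things on the bench alone.

Things in the scene. Friction and masses are not known exactly. Their poses are not given: they have to be found in the camera images.
- lever_bar: bare steel lever bar upright in one of the tool block's holes (which one varies), free to turn. Origin: centre of its lower end, 10 mm above the bench; z up. Taper from 5 mm dia. at the end to 12 mm at 20 mm up; 12 mm shank to 80 mm; collar 30 mm dia. 80 to 84 mm; round ribbed handle 22 mm dia. 90 to 148 mm; top 152 mm. About 0.22 kg. Must rise 50 mm to come out
- bar_shank (a point): point on the bar's axis 68 mm above its lower end (in the middle of the eye when the collar sits on the eye)
- tool_block: wooden block on the bench, 75 x 200 mm and 60 mm tall, origin at the centre of its underside; three upright holes 14 mm across and 50 mm deep on its y axis at y = -65, 0 and 65 mm. Fixed. One hole holds the lever bar, the others the punch and the screwdriver
- sander: bench edge sander, fixed: grey base, steel table 210 x 460 mm, 90 mm above the bench. Origin on the bench under it; x away from its work side, y along it to the driving-drum end. Black driving drum (80 mm dia.), platen, work rest and motor stand towards +y, up to 190 mm above the bench; the idler arm is near the -y end
- swing_arm: sprung idler arm: level grey bar 30 mm wide, 16 mm thick, underside 100 mm above the bench. Origin on its fixed upright pivot, level with the underside, z up; the arm lies along its own -x. 88 mm from the pivot stands the aluminium idler drum, 56 mm dia., top 195 mm above the bench; 165 mm from the pivot is the eye
- tension_eye: steel eye at the arm's free front end, overhanging the sander's table edge: upright ring 34 mm outside dia., round through hole 15 mm dia., 24 mm tall. Origin on the hole's axis at the ring's underside, 98 mm above the bench (top 122 mm); free space beneath. A bar seated to its collar has its lower end 56 mm below this origin
- tension_swing (a joint): arm swing, rad: 0 at rest on its outer stop, growing as the eye is pushed to the driving-drum end (clockwise from above), end stop 0.66. The eye moves on a 165 mm circle about swing_arm's origin, against 6 N (start) to 10 N (end). At about 0.42 the catch's pawl, a dark finger behind the pivot, clicks down; let go after it the arm rests on the pawl at about 0.40, before it flies back to 0
- punch: centre punch standing point-down in one hole of the tool block: plain dark steel rod 12 mm diameter, 120 mm long, no collar. Leave alone
- screwdriver: screwdriver standing in one hole of the tool block, fat black handle up to 27 mm thick, 145 mm long overall. Leave alone
- adhesive_tin: round adhesive tin, 92 mm diameter, 110 mm tall, standing on the bench; it and the tool block stand on opposite sides (left/right of the robot's middle), which is which varies. Leave alone
- spray_can: spray can, 66 mm diameter, 190 mm tall, standing. Leave alone
- tape_roll: roll of tape lying flat, 100 mm diameter, 48 mm tall. Leave alone
- sanding_block: cork sanding block 110 x 60 x 40 mm. Leave alone
- seam_roller: seam roller with wooden handle, about 160 mm long, lying on the bench. Leave alone
- magnet: black disc magnet 40 mm diameter, 12 mm thick, flat on the bench. Leave alone
Mind the look-alikes: they are no part of the job. Leave any orange look-alike of the lever_bar alone.

How it is judged:
By the outcome, as a careful person would: the job done as asked, in the order asked, and still so for the second after the job is handed in, while the arm keeps its last pose, push and grip.
It also fails if it takes over 53 s, if anything falls off the work surface, if the arm or the gripper's body presses on something with over 40 N, if the wrist force passes 120 N, or if a joint passes its speed limit or range.

## Working session

There is one attempt and no reset: what is moved stays moved. The work goes in short steps, Python scripts to look and compute and a shell command to move; the robot and the scene stay as the last step left them, time stands still between calls to the robot, and variables do not carry over. Pictures are saved under pics/ and viewed, about 8 in all and at most 12, crops included, and the job is handed in when it is done.

```bash
mkdir -p pics; cat > h.py <<'E'
import numpy as np, cv2
from scipy.spatial.transform import Rotation as R
from cell import arm
def snap(n):
    p=arm.camera_params(n); im,d=arm.grab_frame(n); return im,d,p
def save(im,f,box=None,s=1):
    if box: im=im[box[1]:box[3],box[0]:box[2]]
    im=cv2.resize(im,None,fx=s,fy=s,interpolation=cv2.INTER_CUBIC)
    cv2.imwrite('pics/'+f,im[:,:,::-1])
def world(u,v,z,p):
    c=np.array([(u-p['cx'])/p['fx']*z,(v-p['cy'])/p['fy']*z,z])
    return R.from_rotvec(p['rvec']).inv().apply(c-np.array(p['tvec']))
def atz(u,v,h,p):  # ray to plane z=h
    r=R.from_rotvec(p['rvec']).inv(); o=r.apply(-np.array(p['tvec']))
    d=r.apply([(u-p['cx'])/p['fx'],(v-p['cy'])/p['fy'],1]); return o+d*(h-o[2])/d[2]
def proj(P,p):
    c=R.from_rotvec(p['rvec']).apply(P)+np.array(p['tvec']); return c[...,0]/c[...,2]*p['fx']+p['cx'],c[...,1]/c[...,2]*p['fy']+p['cy']
def totool(dw):
    s=arm.get_state(); return R.from_rotvec(s['ee_rot']).inv().apply(dw)
E
python3 - <<'E'
from h import *
s=arm.get_state(); print(s, arm.tcp_to_tips); print(R.from_rotvec(s['ee_rot']).as_matrix().round(3))
ims=[]
for n in('top','side'):
    im,d,p=snap(n); ims.append(im); np.save(n+'_d.npy',d); print(n,{k:np.round(v,3) for k,v in p.items()})
    for t in('lever_bar','tool_block','punch','screwdriver','swing_arm','tension_eye','sander','adhesive_tin'):
        for r in arm.recognise(t,n)[:3]:
            u,v,_,_=r['extent'];z=d[int(v),int(u)]
            print(n,t,round(r['p'],2),np.round(r['extent']),world(u,v,z,p).round(3))
    save(im,n+'0.png')
E
```

```text
{'clock': 0.0, 'qpos': array([-1.29014384e+00,  3.59494294e-01,  1.51147093e+00,  4.08665303e-05,
        1.27249200e+00, -1.15082942e-01]), 'qd': array([-0.00202651, -0.00032212,  0.00110351, -0.00058158,  0.00035779,
        0.00073089]), 'tau': array([ 1.51396380e-03, -5.27613974e+01, -2.78619468e+01,  2.55750310e-04,
        1.31678328e-02, -1.72375940e-05]), 'tcp_pos': array([ 0.23111747, -0.55296143,  0.2384453 ]), 'ee_rot': array([-0.40193669,  2.00613844, -2.00233348]), 'wrist_force': array([ 0.85227586,  0.66779896, -0.24487486]), 'moment': array([0.02209738, 0.03684611, 0.01803643]), 'finger_gap': 1.0030865251664476} 0.008
[[-0.923 -0.     0.385]
 [-0.385  0.002 -0.923]
 [-0.    -1.    -0.002]]
top {'fx': np.float64(480.166), 'fy': np.float64(480.166), 'cx': np.float64(325.435), 'cy': np.float64(204.187), 'rvec': array([ 2.191, -2.015,  0.22 ]), 'tvec': array([-0.01 ,  0.553,  1.414])}
top lever_bar 0.59 [230. 228.  15.  14.] [0.445 0.304 0.123]
top lever_bar 0.5 [258. 228.  12.   5.] [0.446 0.219 0.159]
top tool_block 0.56 [281. 236.  69.  40.] [0.439 0.157 0.093]
top tool
[... 814 characters left out ...]
]
side punch 0.46 [339. 236.  10.  26.] [0.444 0.166 0.091]
side screwdriver 0.73 [327. 244.  11.  38.] [0.448 0.236 0.124]
side screwdriver 0.7 [350. 215.  12.  34.] [0.437 0.108 0.116]
side swing_arm 0.72 [283. 155.  73.  36.] [ 0.697 -0.047  0.145]
side swing_arm 0.66 [326. 243.  12.  38.] [0.45  0.237 0.125]
side tension_eye 0.51 [315. 162.  11.  10.] [ 0.612 -0.086  0.122]
side tension_eye 0.35 [351. 216.  13.  29.] [0.436 0.107 0.112]
side tension_eye 0.22 [284. 154.  75.  36.] [ 0.693 -0.044  0.15 ]
side sander 0.95 [246. 204. 143. 134.] [0.65  0.232 0.169]
side sander 0.17 [377. 143.  30.  23.] [ 0.526 -0.484  0.016]
side adhesive_tin 0.92 [380. 179.  32.  46.] [ 0.428 -0.155  0.07 ]
```

```bash
python3 - <<'E'
import cv2,numpy as np
a=cv2.imread('pics/top0.png')[90:300,180:470];b=cv2.imread('pics/side0.png')[90:330,180:420]
a=cv2.resize(a,None,fx=2.75,fy=2.75)[:,:798]; cv2.imwrite('pics/a.png',a)
cv2.imwrite('pics/b.png',cv2.resize(b,None,fx=2.5,fy=2.5))
E
```

```text
(no output)
```

View pics/a.png

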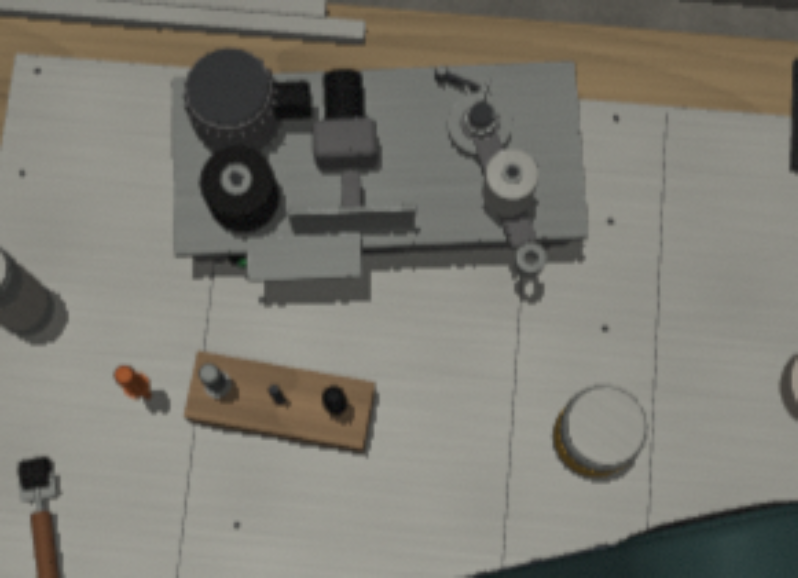

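View pics/b.png

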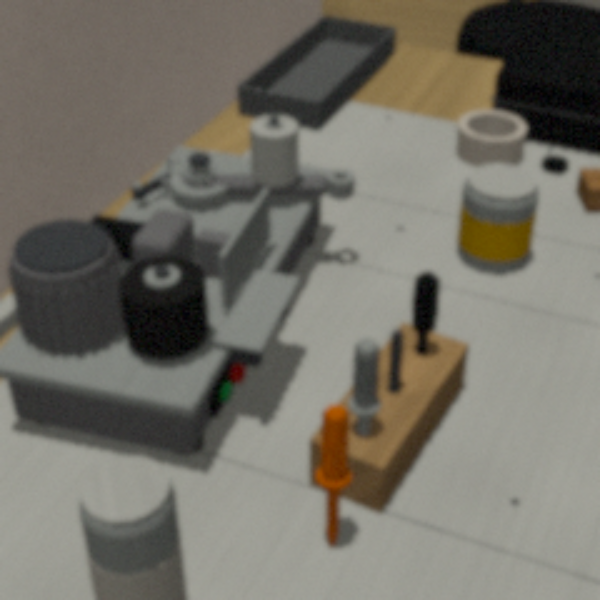

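The lever bar is the bare steel one in the block's left hole, at top-view full-frame px (258,228): it has a collar and a steel finish. The orange bar at (228,229) stands outside the block and is the look-alike. The punch is at (281,234) and the screwdriver at (302,236). The eye is at about (373,184) and the pivot at (355,133).

```bash
python3 - <<'E'
from h import *
p=arm.camera_params('top');q=arm.camera_params('side')
f=lambda x,y:(180+x/2.75,90+y/2.75)
for n,xy,h in(('bar top',(209,372),.162),('punch top',(274,388),.13),('driver top',(333,398),.155),('eye',(531,257),.122),('drum',(513,173),.195),('blkTL',(198,353),.06),('blkTR',(375,382),.06),('blkBR',(364,454),.06),('blkBL',(186,417),.06),('orange top',(124,374),.152)):
    print(n,atz(*f(*xy),h,p).round(4))
g=lambda x,y:(180+x/2.5,90+y/2.5)
for n,xy,h in(('bar top',(368,342),.16),('eye',(341,179),.122),('drum',(274,121),.195),('pivot',(199,155),.15),('orange top',(335,408),.152)):
    print('side',n,atz(*g(*xy),h,q).round(4))
E
```

```text
bar top [0.4528 0.2247 0.162 ]
punch top [0.4467 0.16   0.13  ]
driver top [0.4377 0.0958 0.155 ]
eye [ 0.6132 -0.1003  0.122 ]
drum [ 0.6815 -0.0701  0.195 ]
blkTL [0.4893 0.2554 0.06  ]
blkTR [0.4734 0.0572 0.06  ]
blkBR [0.3932 0.0622 0.06  ]
blkBL [0.4173 0.2603 0.06  ]
orange top [0.4449 0.3136 0.152 ]
side bar top [0.4532 0.2233 0.16  ]
side eye [ 0.609  -0.0888  0.122 ]
side drum [ 0.6806 -0.0602  0.195 ]
side pivot [ 0.761  -0.0262  0.15  ]
side orange top [0.4499 0.3033 0.152 ]
```

```bash
python3 -m inch '[45,0,-0.4,0,0,0.94,0, 45,0,-0.4,0,0,0.94,0, 45,0,-0.4,0,0,0.94,0, 45,0,-0.4,0,0,0.94,0, 45,-0.8,0,-0.6,0,0,0, 45,-0.8,0,-0.6,0,0,0, 45,-0.8,0,-0.6,0,0,0, 45,-0.8,0,-0.6,0,0,0, 45,-0.8,0,-0.6,0,0,0, 45,-0.8,0,-0.6,0,0,0]' 100
python3 -m inch '[45,-0.7,0,-0.7,0,0,0, 45,0,0,-1,0,0,0, 45,0,0,-1,0,0,0, 45,0,0,-1,0,0,0, 45,0,0,-1,0,0,0, 45,0,0,-1,0,0,0, 45,0,0,-1,0,0,0, 45,0,0,-1,0,0,0, 45,0,0,-1,0,0,0, 45,0,0,-1,0,0,0]'
```

```text
clock: 1.73
tcp_pos: [0.4243, -0.4079, 0.3035]
ee_rot: [-0.002, 2.22, -2.221]
wrist_force: [-0.4, -0.1, -0.4]
finger_gap: 0.523
clock: 2.57
tcp_pos: [0.4498, -0.0193, 0.3036]
ee_rot: [-0.001, 2.22, -2.22]
wrist_force: [-0.1, 0.2, -1.2]
finger_gap: 0.526
```

```bash
python3 -m inch '[45,0,0,-1,0,0,0, 45,0,0,-1,0,0,0, 45,0,0,-1,0,0,0, 45,0,0,-1,0,0,0, 45,0,0,-1,0,0,0, 45,0,0,0,0,0,0]'
python3 - <<'E'
from h import *
s=arm.get_state();print(s['tcp_pos'])
im,d,p=snap('wrist');save(im,'w1.png');np.save('w1d.npy',d)
print({k:np.round(v,3) for k,v in p.items()})
for t in('lever_bar','punch'):
  for r in arm.recognise(t,'wrist')[:3]: print(t,r, atz(*r['extent'][:2],.162,p).round(4))
print(proj(np.array([[.452,.224,.162],[.452,.224,.06]]),p))
E
```

```text
clock: 3.07
tcp_pos: [0.4493, 0.1853, 0.3036]
ee_rot: [-0.008, 2.222, -2.213]
wrist_force: [-0.9, -1.3, -0.2]
finger_gap: 0.53
[0.44934419 0.18531673 0.30360986]
{'fx': np.float64(327.92), 'fy': np.float64(327.92), 'cx': np.float64(318.024), 'cy': np.float64(196.53), 'rvec': array([-2.073,  2.056,  0.31 ]), 'tvec': array([0.184, 0.375, 0.571])}
lever_bar {'extent': [228.9, 66.1, 125.0, 47.8], 'p': 0.77} [0.5457 0.2579 0.162 ]
lever_bar {'extent': [279.4, 173.0, 36.5, 42.8], 'p': 0.71} [0.4598 0.2203 0.162 ]
punch {'extent': [341.8, 172.1, 16.9, 23.3], 'p': 0.67} [0.4611 0.1665 0.162 ]
punch {'extent': [627.6, 7.6, 24.8, 15.2], 'p': 0.19} [ 0.5887 -0.0435  0.162 ]
(array([275.40711099, 286.69075752]), array([181.77821662, 160.1792985 ]))
```

View pics/w1.png

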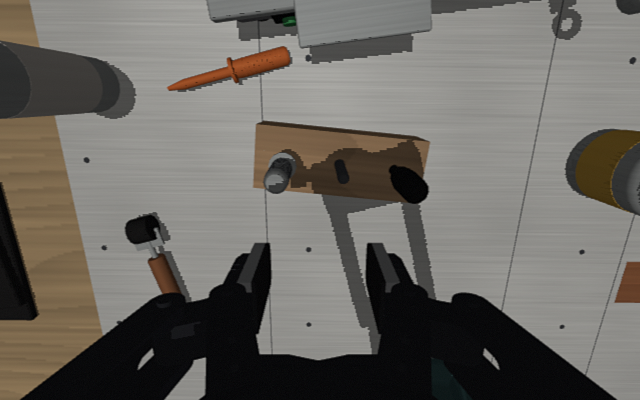

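The bare steel bar is at (278,172), with its top at (275,181). This matches my projection of (275,182), so the pose is confirmed. The orange look-alike, which was balanced on its tip, has toppled at (230,67) with nothing touching it, and it is out of the way.

```bash
python3 -m inch '[45,-0.07,0,-0.97,0,0,0, 45,0,0.5,0,0,0,0, 45,0,0.9,0,0,0,0, 45,0,0.9,0,0,0,0, 45,0,0.9,0,0,0,0, 45,0,0.7,0,0,0,0, 45,0,0.5,0,0,0,0, 45,0,0.24,0,0,0,0, 45,0,0,0,0,0,0]'
python3 -m inch '[15,0,0,0,0,0,0, 15,0,0,0,0,0,0, 15,0,0,0,0,0,0, 15,0,0,0,0,0,0, 15,0,0,0,0,0,0, 15,0,0,0,0,0,0]' 110
python3 -c "
from h import *
s=arm.get_state();print(s['tcp_pos'],s['finger_gap'],s['wrist_force'])"
```

```text
clock: 3.97
tcp_pos: [0.4514, 0.2156, 0.1159]
ee_rot: [0.004, -2.218, 2.221]
wrist_force: [-0.1, -0.7, 0.0]
finger_gap: 0.529
clock: 4.47
tcp_pos: [0.4541, 0.2206, 0.1198]
ee_rot: [0.004, 2.226, -2.213]
wrist_force: [-0.8, 10.1, -2.7]
finger_gap: 0.233
[0.4541363  0.22056606 0.11980311] 0.23312278494714597 [-0.77747621 10.11542296 -2.66969119]
```

```bash
python3 -m inch '[15,0,-0.4,0,0,0,0, 15,0,-0.5,0,0,0,0, 15,0,-0.5,0,0,0,0, 15,0,-0.5,0,0,0,0, 15,0,-0.6,0,0,0,0, 15,0,-0.8,0,0,0,0, 15,0,0,0,0,0,0]'
python3 - <<'E'
from h import *
im,d,p=snap('side');save(im,'s2.png',(230,110,390,300),3)
s=arm.get_state();print(s['tcp_pos'],s['finger_gap'],s['wrist_force'],s['moment'])
E
```

```text
clock: 5.05
tcp_pos: [0.4564, 0.2188, 0.2571]
ee_rot: [0.011, 2.218, -2.21]
wrist_force: [1.8, 0.8, -1.2]
finger_gap: 0.23
[0.4554178  0.21846418 0.25459156] 0.23666458524864986 [-0.52137366 -0.95572621 -2.13645594] [ 0.01415564 -0.0571246   0.0439363 ]
```

View pics/s2.png

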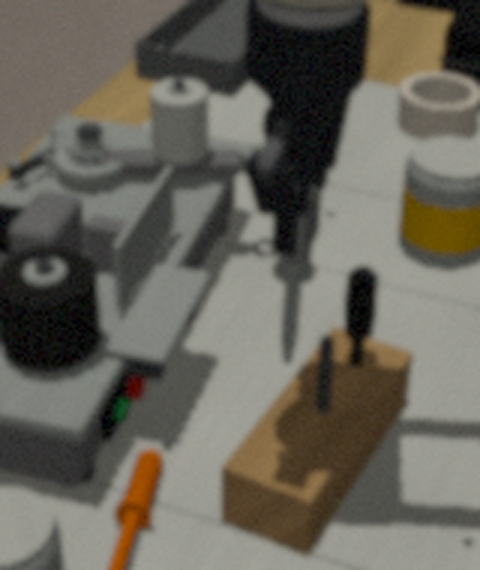

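The steel bar is out of its hole and upright in the grip, with its tip at crop (289,358). The punch and screwdriver are undisturbed. I'll carry it around to in front of the eye.

```bash
python3 -m inch '[15,0,-0.2,0.6,0,0,0, 15,0,-0.2,0.8,0,0,0, 15,0,0,0.9,0,0,0, 15,-0.2,0,0.9,0,0,0, 15,-0.4,0,0.9,0,0,0, 15,-0.4,0,0.9,0,0,0, 15,-0.4,0,0.9,0,0,0, 15,-0.4,0,0.9,0,0,0, 15,-0.4,0,0.6,0,0,0, 15,-0.4,0,0.4,0,0,0]'
python3 -m inch '[15,0,0,0,0,0,0,15,0,0,0,0,0,0,15,0,0,0,0,0,0]'
python3 - <<'E'
from h import *
s=arm.get_state();print(s['tcp_pos'],s['ee_rot'])
im,d,p=snap('wrist');save(im,'w3.png');np.save('w3d.npy',d)
for t in('lever_bar','tension_eye'):
  for r in arm.recognise(t,'wrist')[:3]: print(t,r, atz(*r['extent'][:2],.122,p).round(4))
print(proj(np.array([[.611,-.095,.122],list(s['tcp_pos']-[0,0,.108])]),p))
E
```

```text
clock: 5.93
tcp_pos: [0.5572, -0.0973, 0.2654]
ee_rot: [0.0, -2.22, 2.222]
wrist_force: [-0.2, -0.2, -2.1]
finger_gap: 0.23
clock: 6.18
tcp_pos: [0.5561, -0.0937, 0.2651]
ee_rot: [-0.004, 2.222, -2.22]
wrist_force: [0.1, -0.4, -1.9]
finger_gap: 0.228
[ 0.55613105 -0.09367605  0.2651323 ] [-0.00394468  2.22235245 -2.22043195]
lever_bar {'extent': [320.6, 272.0, 65.4, 156.7], 'p': 0.59} [ 0.4696 -0.0952  0.122 ]
lever_bar {'extent': [16.6, 167.0, 33.2, 15.6], 'p': 0.49} [0.5709 0.168  0.122 ]
lever_bar {'extent': [409.1, 255.2, 94.1, 85.3], 'p': 0.35} [ 0.4875 -0.1781  0.122 ]
tension_eye {'extent': [325.1, 115.3, 43.5, 40.0], 'p': 0.92} [ 0.6149 -0.0983  0.122 ]
(array([321.12316496, 319.40853521]), array([120.10856168, 195.88556361]))
```

View pics/w3.png

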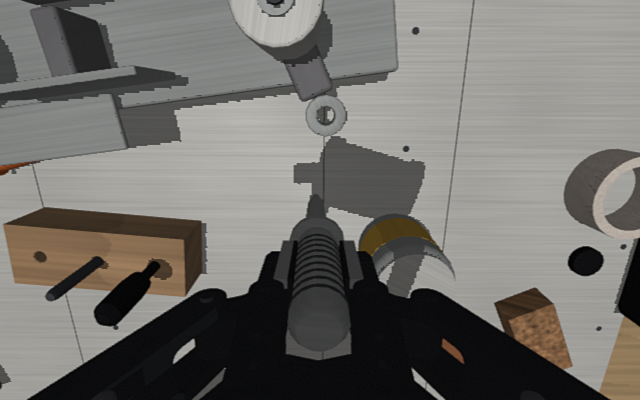

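```bash
python3 - <<'E'
from h import *
p=arm.camera_params('wrist')
d=np.load('w3d.npy')
im=cv2.imread('pics/w3.png')
cv2.imwrite('pics/w3c.png',cv2.resize(im[80:230,260:380],None,fx=4,fy=4,interpolation=cv2.INTER_CUBIC))
for u,v in((316,197),(316,203),(317,210),(326,101),(313,115),(338,118)): print(u,v,world(u,v,d[v,u],p).round(4))
print(atz(326,115,.122,p),atz(316,195,.157,p),proj(np.array([.556,-.0937,.235]),p))
E
```

```text
316 197 [ 0.5614 -0.0906  0.1768]
316 203 [ 0.5616 -0.0907  0.1913]
317 210 [ 0.561  -0.0914  0.2039]
326 101 [ 0.6265 -0.0983  0.1223]
313 115 [ 0.6154 -0.0877  0.1234]
338 118 [ 0.6131 -0.1083  0.1229]
[ 0.61538418 -0.09840071  0.122     ] [ 0.5569024  -0.09048496  0.157     ] (np.float64(320.8518764875864), np.float64(237.44829252099976))
```

View pics/w3c.png

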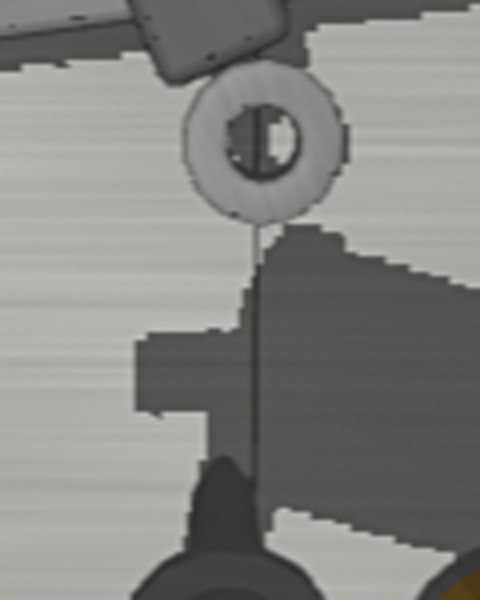

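The ring centre is at full-frame (326,116) and the bar tip at (315.5,194.5). The shift needed is +58 mm in x and −8 mm in y. I'll then enter partway and check the force.

```bash
python3 -m inch '[15,-0.3,0,0.1,0,0,0, 15,-0.5,0,0.1,0,0,0, 15,-0.4,0,0,0,0,0, 15,-0.25,0,0,0,0,0, 15,0,0,0,0,0,0, 15,0,0,0,0,0,0]'
python3 -m inch '[15,0,0.4,0,0,0,0, 15,0,0.4,0,0,0,0, 15,0,0.3,0,0,0,0, 15,0,0.2,0,0,0,0, 15,0,0.1,0,0,0,0, 15,0,0,0,0,0,0, 15,0,0,0,0,0,0]'
python3 - <<'E'
from h import *
s=arm.get_state();print(s['tcp_pos'],s['wrist_force'],s['moment'])
im,d,p=snap('side');save(im,'s4.png',(230,90,390,220),4)
E
```

```text
clock: 6.83
tcp_pos: [0.6146, -0.1013, 0.2654]
ee_rot: [-0.005, 2.221, -2.22]
wrist_force: [-0.3, 0.8, -1.6]
finger_gap: 0.23
clock: 7.42
tcp_pos: [0.6151, -0.102, 0.21]
ee_rot: [-0.002, 2.22, -2.22]
wrist_force: [-0.2, -1.0, -0.4]
finger_gap: 0.233
[ 0.61510443 -0.10202485  0.20999074] [-0.20616359 -0.9607205  -0.39458832] [ 0.00123988 -0.0140173   0.01418925]
```

View pics/s4.png

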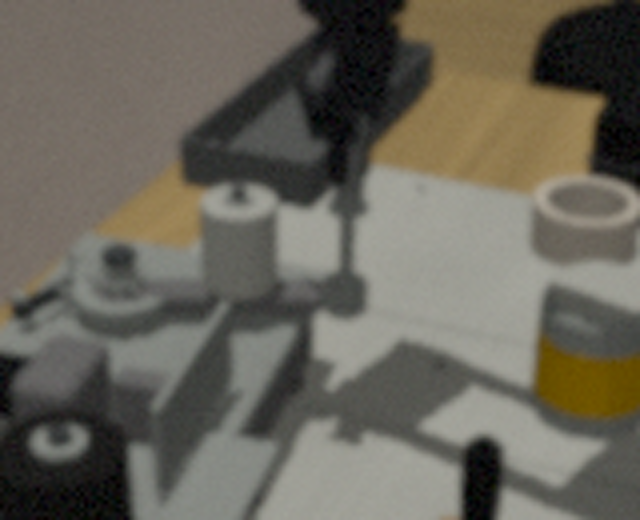

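The bar's tip is in the eye at crop (347,285), with the collar above it at (350,203), and the force is low. I'll lower it on to the collar.

```bash
python3 -m inch '[15,0,0.3,0,0,0,0, 15,0,0.3,0,0,0,0, 15,0,0.3,0,0,0,0, 15,0,0.2,0,0,0,0, 15,0,0.1,0,0,0,0, 15,0,0,0,0,0,0, 15,0,0,0,0,0,0]'
python3 -m inch '[15,0,0.08,0,0,0,0, 15,0,0.08,0,0,0,0, 15,0,0.06,0,0,0,0, 15,0,0,0,0,0,0]'
python3 - <<'E'
from h import *
s=arm.get_state();print(s['tcp_pos'],s['wrist_force'],s['moment'])
E
```

```text
clock: 8.05
tcp_pos: [0.615, -0.1019, 0.1612]
ee_rot: [-0.003, 2.221, -2.22]
wrist_force: [0.7, 0.4, -2.7]
finger_gap: 0.23
clock: 8.38
tcp_pos: [0.6151, -0.1018, 0.1526]
ee_rot: [-0.002, 2.221, -2.22]
wrist_force: [0.6, 0.9, -2.7]
finger_gap: 0.227
[ 0.6151075  -0.10184034  0.15256144] [ 0.61943698  0.9324037  -2.67526386] [ 0.23193138 -0.13147691 -0.03467281]
```

```bash
python3 -m inch '[15,0,0.03,0,0,0,0, 15,0,0,0,0,0,0]'; python3 -m inch '[15,0,0.03,0,0,0,0, 15,0,0,0,0,0,0]'; 
python3 - <<'E'
from h import *
s=arm.get_state();print(s['tcp_pos'],s['wrist_force'],s['moment'])
im,d,p=snap('side');save(im,'s5.png',(270,110,350,190),7)
im,d,p=snap('wrist')
im,d,p=snap('top')
for t in ('tension_eye','swing_arm'): print(arm.recognise(t,'top')[:1])
E
```

```text
clock: 8.55
tcp_pos: [0.6153, -0.1019, 0.1518]
ee_rot: [-0.002, 2.221, -2.22]
wrist_force: [0.7, 1.2, -2.6]
finger_gap: 0.232
clock: 8.72
tcp_pos: [0.6154, -0.1019, 0.1515]
ee_rot: [-0.002, 2.22, -2.22]
wrist_force: [-1.7, 1.0, 5.3]
finger_gap: 0.233
[ 0.61539957 -0.10190225  0.15154623] [-1.65674815  0.95225151  5.34055057] [ 0.36790405  0.24008626 -0.06642536]
[]
[{'extent': [356.4, 145.8, 24.5, 45.3], 'p': 0.82}]
```

View pics/s5.png

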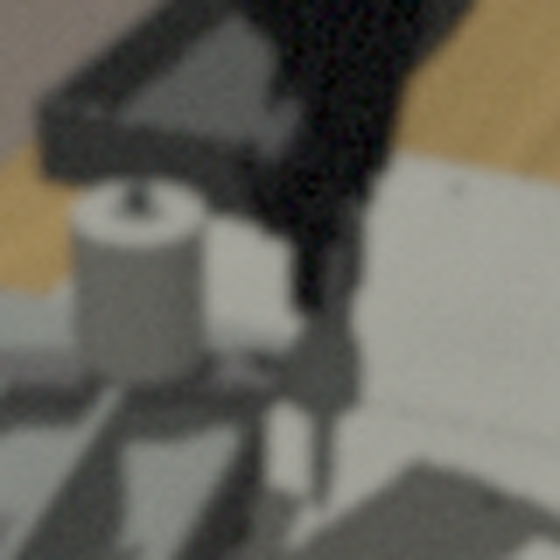

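The collar is on the eye: contact began at TCP z ≈ 0.151 and Fz rose by 8 N. The bar's tip shows below the eye at crop (320,495). Now I'll swing the arm along the arc.

```bash
python3 -m inch '[15,0.06,0,-0.14,0,0,0, 15,0.06,0,-0.14,0,0,0, 15,0.06,0,-0.14,0,0,0, 15,0.065,0,-0.217,0,0,0, 15,0.065,0,-0.217,0,0,0, 15,0,0,0,0,0,0]'
python3 -m inch '[15,0.042,0,-0.222,0,0,0, 15,0.042,0,-0.222,0,0,0, 15,0.016,0,-0.226,0,0,0, 15,0.016,0,-0.226,0,0,0, 15,0,0,0,0,0,0,15,0,0,0,0,0,0]'
python3 - <<'E'
from h import *
s=arm.get_state();P=np.array([.763,-.0266]);e=s['tcp_pos'][:2]-P
print(s['tcp_pos'],s['wrist_force'],s['moment'],np.hypot(*e),np.radians(206.2)-np.arctan2(e[1],e[0])%(2*np.pi))
E
```

```text
clock: 9.47
tcp_pos: [0.6052, -0.0687, 0.1518]
ee_rot: [0.004, 2.213, -2.221]
wrist_force: [3.7, -7.3, -1.0]
finger_gap: 0.23
clock: 9.97
tcp_pos: [0.601, -0.0342, 0.1517]
ee_rot: [0.003, 2.211, -2.222]
wrist_force: [4.4, -8.2, -0.1]
finger_gap: 0.229
[ 0.60098817 -0.03421647  0.15174187] [ 4.37314664 -8.23499878 -0.09323873] [-1.71974019 -0.90119836 -0.00593659] 0.16219076249205747 0.41029902909438665
```

```bash
python3 -m inch '[15,0,0,-0.2,0,0,0, 15,0,0,-0.2,0,0,0, 15,-0.01,0,-0.2,0,0,0, 15,-0.02,0,-0.1,0,0,0, 15,0,0,0,0,0,0,15,0,0,0,0,0,0]'
python3 - <<'E'
from h import *
s=arm.get_state();P=np.array([.763,-.0266]);e=s['tcp_pos'][:2]-P
print(s['tcp_pos'],s['wrist_force'],s['moment'],np.hypot(*e),np.radians(206.2)-np.arctan2(e[1],e[0])%(2*np.pi))
im,d,p=snap('top');save(im,'t6.png',(290,95,430,205),5)
im,d,p=snap('side');save(im,'s6.png',(220,100,350,200),5)
im,d,p=snap('wrist');save(im,'w6.png')
E
cd pics; python3 -c "
import cv2,numpy as np
a=cv2.imread('t6.png');b=cv2.imread('s6.png');c=cv2.imread('w6.png')
f=lambda i:cv2.resize(i,(400,int(i.shape[0]*400/i.shape[1])))
a,b,c=f(a),f(b),f(c)
r=np.zeros((600,800,3),'uint8');r[:a.shape[0],:400]=a;r[:b.shape[0],400:]=b;r[330:330+c.shape[0],:400]=c
cv2.imwrite('m6.png',r)"
```

```text
clock: 10.47
tcp_pos: [0.603, -0.0071, 0.1519]
ee_rot: [0.005, 2.209, -2.223]
wrist_force: [6.1, -10.7, -0.7]
finger_gap: 0.231
[ 0.60300374 -0.00712314  0.15187864] [  6.07164545 -10.70855787  -0.68801419] [-2.21592125 -1.29403787 -0.0433521 ] 0.16117738968827697 0.5784134490264505
```

View pics/m6.png

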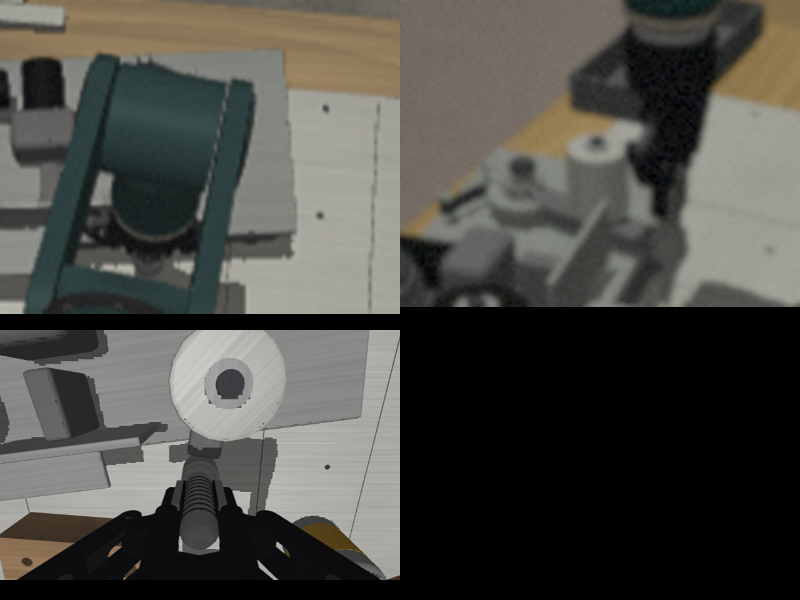

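```bash
python3 - <<'E'
from h import *
p=arm.camera_params('wrist'); im,d=arm.grab_frame('wrist')
W=[]
for v in range(0,190,2):
  for u in range(240,480,2):
    if d[v,u]>0:
      w=world(u,v,d[v,u],p)
      if .190<w[2]<.1975 : W.append(w[:2])
W=np.array(W,np.float32); W=W[np.hypot(*(W-np.median(W,0)).T)<.035]
c,r=cv2.minEnclosingCircle(W); print(c,r,len(W))
e=np.array(c)-[.763,-.0266]; f=np.array([.681,-.066])-[.763,-.0266]
a=lambda v:np.arctan2(v[1],v[0])%(2*np.pi)
print(np.hypot(*e),np.hypot(*f),np.radians(206.2)-a(e),a(f)-a(e))
s=arm.get_state();print(s['clock'],s['tcp_pos'],s['wrist_force'],s['finger_gap'])
E
```

```text
(0.6791739463806152, -0.0195771511644125) 0.011099218390882015 1036
0.08411972224851604 0.0909745019222419 0.5408599055035195 0.531500001586497
10.6667 [ 0.60294455 -0.00743214  0.15187549] [  4.69227839 -10.26263906  -1.53199498] 0.22751814997188521
```

```bash
python3 -m inch '[15,0,0.03,0,0,0,0,15,0,0,0,0,0,0,15,0,0,0,0,0,0,15,0,0,0,0,0,0,15,0,0,0,0,0,0,15,0,0,0,0,0,0,15,0,0,0,0,0,0,15,0,0,0,0,0,0,15,0,0,0,0,0,0,15,0,0,0,0,0,0]'
```

```text
clock: 11.5
tcp_pos: [0.6031, -0.0074, 0.1516]
ee_rot: [0.006, 2.209, -2.223]
wrist_force: [4.5, -10.4, 5.0]
finger_gap: 0.232
```

The hold is steady and the collar is pressed lightly onto the eye, so I'm handing in.

```bash
python3 -c "
from h import *
print(arm.sign_off())"
```

```text
the job is handed in; nothing more can be done
None
```

I handed the job in at about 11.5 s, with the gripper still holding the lever bar and the idler arm swung past its catch. No verdict came back.

I took the steel bar from the block's left hole, put it down through the eye to its collar, and swung the arm back.

**Last checks:**
- **Swing angle:** about 0.54 rad from the idler drum in the wrist image, and about 0.58 rad from the gripper position. The two differ by about 0.04, which is the slack and tilt of the bar in the eye. Both are past the 0.42 click and short of the 0.66 end stop.
- **Holding force:** about 10 N sideways and steady for the last second. I worked out the click from the angle and did not see the pawl drop.
- **Collar:** it pressed lightly on the eye when first seated (Fz rose by about 8 N), and again at the end (+5 N).
- **Grip:** the finger opening stayed unchanged throughout.

The orange look-alike bar was balanced on its tip and fell over on the bench early on. Nothing of mine was near it, and I did not touch it. The punch and screwdriver were still upright in the block when I last saw them in the pictures.

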